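Tighten the ring nut on a clamped stone sill

TASK

The ring nut that clamps the stone sill is loose: with the tommy bar in the holes round its rim, swing it clockwise (from above) as far as the sill's raised ends allow, move the bar to another hole, and carry on until the nut is fully tight. Then lay the bar back on the rubber mat. Do not push or grip the nut with the fingers, and leave the mallet, chisel and stone offcut where they are.

Things in the scene. Friction and masses are not known exactly. Their poses are not given: they have to be found in the camera images.
- sill: Fixed red sandstone sill, 140 (x) x 260 (y) mm; origin on the bench below the nut's axis, mid sill; z up, -x is the robot's side. Middle (|y| < 80) 60 high, raised ends (|y| 80 to 130, |x| < 70) 105 high. On the middle a steel plate 70 x 70, top at z = 70, and a stud of radius 15 up to z = 135. On the -x side the bar can swing about 43 degrees either way from -x before it meets an end.
- ring_nut: Steel ring nut on the stud, radius 38 mm, 34 high. Origin on its axis at the height of the hole centres (17 above its underside; 87 above the bench when tight). Its pose shows height, not turn; sinks 1.91 mm per rad. Six level radial holes 60 degrees apart, 13 mm square, 23 deep from rim to stud. The top step has radius 30: the outer 8 mm of each hole are open above, seen as dark notches.
- nut_turn (a joint): Turn of the nut in rad, growing as it tightens (clockwise from above). 0 = fully tight, a hard stop; starts between -2.15 and -1.54, so two swings of the bar or more. Steady friction 0.25 N m plus 0.15 N m per rad/s; it stays where it is left.
- nut_hole (a point): Centre of the mouth of one of the six holes, on the rim 38 mm from the axis, turning with the nut; x axis points level and outward along the hole, z up. The other five: turned by 60 degrees each about the nut's axis. When tight, this one points 25 degrees clockwise (from above) of the sill's -x direction, another 35 degrees the other way.
- bar: Tommy bar, 155 mm long, about 0.22 kg: wooden handle 90 x 20 x 20 mm, and a steel rod 10 mm thick and 65 long, tip rounded, from its +x end. Origin in the handle's centre (handle x = -45 to 45, rod tip at x = 110); centre of mass about 10 mm towards the rod. Lies level on the mat, axis 14 mm above the bench, rod roughly away from the robot.
- bar_tip (a point): End of the bar's rod, on its axis, 110 mm from the handle's centre.
- mat: Fixed black rubber mat, 240 (x) x 140 (y) x 4 mm, origin under its centre. The bar starts on it. It lies to the left or to the right of the sill.
- offcut: Bystander: loose greenish sandstone block 110 x 80 x 50 mm, 0.9 kg, origin under its centre. On the other side of the sill from the mat.
- mallet: Bystander: mason's mallet standing on its head, pale head 92 mm across and 105 high, wooden handle up to 215 mm. Origin under its centre.
- chisel: Bystander: stone chisel about 188 mm long and 16 mm thick lying along its y beyond the sill. Origin under its middle.

How it is judged:
By the outcome, as a careful person would: the job done as asked, in the order asked, and still so for the second after the job is handed in, with the robot touching nothing.
It also fails if it takes over 72 s, if anything falls off the work surface, if the arm or the gripper's body presses on something with over 40 N, if the wrist force passes 120 N, or if a joint passes its speed limit or range.

ROBOT

A 6-joint arm with a two-finger parallel gripper is mounted at the origin on the work surface. World frame = base frame: x ahead of the robot, y to its left, z up, the work surface at z = 0. Lengths are in m, angles in rad, forces in N, time in s.
With the tool pointing down it reaches from about 0.375 to 0.9 m from the base axis. Payload 3.1 kg.
Tool frame: the origin (TCP) lies between the finger pads; the fingertips stand 14 mm ahead of it and the grasp point (between the pads) lies 5 mm behind it (robot.finger_overhang is the distance from the TCP to the fingertips, in m); z points along the fingers, y is the line along which they close (so a half turn about z gives the same grasp; the last joint's range is limited). The gripper opens to 85 mm and grips with 20 to 120 N. Pads are 22 mm wide; open, the fingers measure 114 mm over their backs; the gripper's body (76 mm by 85 mm) begins 54 mm behind the grasp point. The pads swing forward as they close: fully open they stand 13 mm farther back than shut.
Start: joints at [-1.506, 0.527, 1.433, -0, 1.181, -0.178], TCP at [0.15, -0.607, 0.245] pointing down, gripper open.
Joint ranges: [-3.08, 3.08], [-0.75, 2.2], [0.22, 2.44], [-1.43, 4.57], [0, 2.65], [-2.85, 2.85]. Speed limits (rad/s): [2.79, 2.79, 3.14, 3.14, 3.14, 3.14].

INTERFACE

Orientations are given as a rotation vector (axis times angle).
In Python, from rig import robot, job, snapshot gives the robot as it stands (robot), with the cameras as plain functions and the job (job).
- The arm moves only by the shell command python3 nudge.py 'ROWS' [OPENING] [FORCE]. ROWS is a JSON object whose key "increments" holds a list of rows, 1 to 8 of them, each of 4 numbers: dx, dy, dz in m, then a turn about the tool's z in rad; each row shifts and turns the commanded pose from where the row before left it, along the tool's axes as they then stand; what a row does not reach is not made up. A row lasts 1/8 s, in which the tool goes at most 0.0625 m and 0.188 rad, less where a joint would pass 70% of its speed; a pose out of reach is approached as far as the arm can. OPENING is the finger opening in m, set as the command begins (- or left out keeps the last). The fingers move at their own pace and stop on an object; FORCE is the grip in N (left out, the last holds). Time passes only in rows, so rows that do not move let the fingers close. It prints the time, the measured TCP pose, the force, the opening and the grip force at its end. Input that does not fit is refused with a message, and nothing moves.
- robot.get_obs(): the state, without advancing time (a new reading comes with each control period).
- snapshot(name): name is "scene" or "top" or "wrist"; returns a dict with "img" (384x512x3 uint8, red, green, blue), "intrinsics" (3x3 intrinsics, pixels), "rvec" (rotation vector, rad) and "tvec" (3), from world to camera coordinates, as OpenCV has them. Camera axes: x right, y down, z forward; pixel columns grow to the right and rows downward; lengths in m; the calibration is good to about 2 mm. A picture is of the moment at which its call begins. There is no depth.
- job.sign_off(): hands the job in; it is judged then, once.
The state is a dict: "t": time; "joint_pos": joint angles; "joint_velocities": joint speeds; "tau": joint torques, N m; "position": TCP position; "ee_rot": TCP orientation; "wrist_force": force on the tool from outside, world axes, zero at the start; "wrist_torque": the same for the moment, N m; "opening": finger opening in m; "grasp_force": force on a finger pad.
Only numpy, scipy, OpenCV 4.12 (cv2) and the standard library are available. Lean on these libraries where they do the work, as an engineer would, in place of code of your own. Each camera call takes 0.05 s, during which the arm holds its last target. There are 200 camera calls.

## Working session

There is one attempt and no reset: what is moved stays moved. The work goes in short steps, Python scripts to look and compute and a shell command to move; the robot and the scene stay as the last step left them, time stands still between calls to the robot, and variables do not carry over. Pictures are saved under pics/ and viewed, at most 13 in all, crops included, and the job is handed in when it is done.

```bash
ls; mkdir -p pics
python3 - <<'E'
from rig import robot, job, snapshot
import cv2,numpy as np
for n in ["scene","top","wrist"]:
    s=snapshot(n); cv2.imwrite(f"pics/{n}0.png",s["img"][:,:,::-1]); 
    R=cv2.Rodrigues(s["rvec"])[0]; print(n,s["intrinsics"].tolist(),(-R.T@s["tvec"]).round(3),R.round(3).tolist())
a=cv2.imread("pics/scene0.png");b=cv2.imread("pics/top0.png")
print(robot.get_obs())
E
```

```text
nudge.py
pics
rig.py
scene [[488.90081902356906, 0.0, 259.47161114302514], [0.0, 488.90081902356906, 193.84225796570468], [0.0, 0.0, 1.0]] [ 1.25  -0.647  0.801] [[0.707, 0.707, 0.012], [0.444, -0.431, -0.786], [-0.551, 0.561, -0.618]]
top [[473.7134136599357, 0.0, 255.99955165620054], [0.0, 473.7134136599357, 192.04528559349117], [0.0, 0.0, 1.0]] [ 0.375 -0.017  1.225] [[0.019, -1.0, -0.014], [-0.983, -0.016, -0.185], [0.184, 0.017, -0.983]]
wrist [[304.89333768429015, 0.0, 255.1683019804563], [0.0, 304.89333768429015, 196.72445415070837], [0.0, 0.0, 1.0]] [ 0.215 -0.59   0.374] [[0.241, -0.971, -0.001], [-0.936, -0.233, 0.265], [-0.257, -0.063, -0.964]]
{'t': 0.15, 'joint_pos': array([-1.50650150e+00,  5.28230622e-01,  1.43358429e+00, -1.06873036e-05,
        1.18140413e+00, -1.78489735e-01]), 'joint_velocities': array([-0.00076262, -0.00051383, -0.00515506, -0.00079364, -0.00030996,
       -0.00206635]), 'tau': array([ 8.19445195e-04, -4.42743123e+01, -1.78275400e+01, -1.73760577e-04,
        5.64838076e-03, -1.25541152e-05]), 'position': array([ 0.15025263, -0.60614234,  0.24457946]), 'ee_rot': array([-3.11686055e+00, -3.80238786e-01, -1.30221247e-04]), 'wrist_force': array([-0.50616205, -1.00883759,  0.77469458]), 'wrist_torque': array([-0.0348248 , -0.03119959,  0.01850186]), 'grasp_force': 0.0, 'opening': 0.08531294103372211}
```

View pics/top0.png

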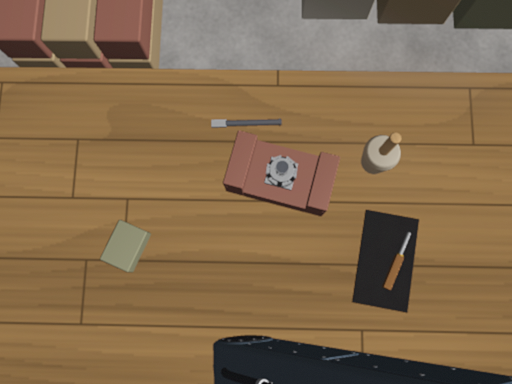

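View pics/scene0.png

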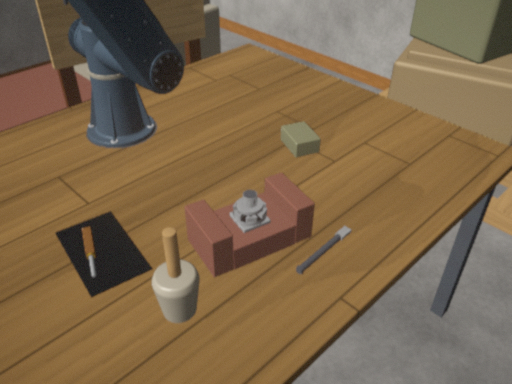

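The top view shows the sill at about (282,172), the nut at (282,170), and the bar on the mat with its handle at (395,272) and rod tip at (408,235). The mallet is at (384,152), the chisel at (246,123) and the offcut at (126,246).

```bash
cat > h.py <<'E'
from rig import robot, job, snapshot
import cv2,numpy as np
from scipy.spatial.transform import Rotation as Ro
def cast(s,uv,z):
    R=cv2.Rodrigues(np.array(s["rvec"],float))[0];c=-R.T@s["tvec"]
    uv=np.atleast_2d(uv).astype(float)
    d=np.c_[uv,np.ones(len(uv))]@np.linalg.inv(s["intrinsics"]).T@R
    return c+d*((z-c[2])/d[:,2])[:,None]
def proj(s,P):
    return cv2.projectPoints(np.atleast_2d(P).astype(float),np.array(s["rvec"],float),np.array(s["tvec"],float),s["intrinsics"],None)[0][:,0]
def pose():
    o=robot.get_obs();return o["position"],Ro.from_rotvec(o["ee_rot"]).as_matrix()
def tool(d):  # world displacement -> tool axes
    return pose()[1].T@np.array(d)
E
python3 - <<'E'
from h import *
s=snapshot("top");im=s["img"];hsv=cv2.cvtColor(im,cv2.COLOR_RGB2HSV)
red=cv2.inRange(hsv,(0,90,60),(8,255,255))|cv2.inRange(hsv,(172,90,60),(180,255,255))
red[:125]=0;red[220:]=0
c=max(cv2.findContours(red,0,2)[0],key=cv2.contourArea)
print("sill",cv2.minAreaRect(c),cv2.approxPolyDP(c,3,True)[:,0].tolist())
print("samples",[(p,hsv[p[1],p[0]].tolist()) for p in [(240,160),(325,190),(260,165),(303,185),(395,272),(406,240),(370,260),(300,230)]])
m=np.zeros(im.shape[:2],np.uint8);m[225:300,380:415]=255
for n,lo,hi in [("handle",(5,120,90),(22,255,255)),("rod",(0,0,90),(180,80,255))]:
    k=cv2.inRange(hsv,lo,hi)&m
    c=max(cv2.findContours(k,0,2)[0],key=cv2.contourArea);r=cv2.minAreaRect(c);p=cast(s,c[:,0],.014)[:,:2].astype(np.float32)
    print(n,r,"world",cv2.minAreaRect(p*1000))
A=cv2.resize(im[120:225,215:350],None,fx=5.5,fy=5.5,interpolation=cv2.INTER_CUBIC)[:,:,::-1]
cv2.imwrite("pics/nutA.png",A)
E
```

```text
sill ((280.49920654296875, 172.6140899658203), (106.70024108886719, 60.59999084472656), 14.420774459838867) [[238, 131], [225, 186], [301, 208], [307, 205], [322, 212], [326, 209], [337, 156], [299, 152], [257, 141], [255, 135]]
samples [((240, 160), [7, 101, 146]), ((325, 190), [6, 99, 150]), ((260, 165), [6, 101, 146]), ((303, 185), [6, 100, 148]), ((395, 272), [15, 148, 145]), ((406, 240), [120, 3, 179]), ((370, 260), [150, 7, 37]), ((300, 230), [17, 130, 153])]
handle ((393.86456298828125, 271.3309631347656), (8.414064407348633, 37.148094177246094), 22.2490234375) world ((405.6927185058594, -346.47064208984375), (20.583728790283203, 94.09249114990234), 66.0395278930664)
rod ((405.06036376953125, 243.02587890625), (3.807886838912964, 24.16038703918457), 23.198591232299805) world ((476.8484191894531, -377.029541015625), (9.409574508666992, 62.52790069580078), 65.22002410888672)
```

View pics/nutA.png

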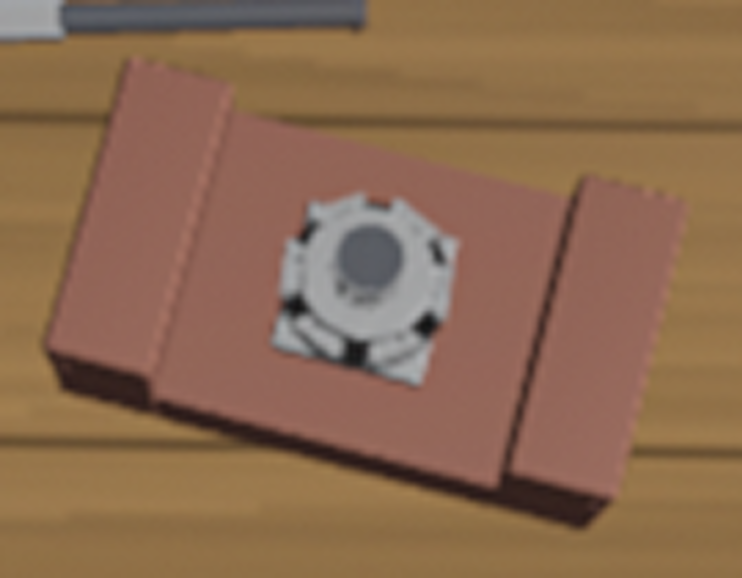

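The enlarged view shows the sill's raised ends and the nut with six dark notches. In crop pixels the notches are at (377,205), (438,250), (428,325), (356,352), (295,303) and (309,232), and the stud top is at (372,257).

Run:
```python
from h import *
s=snapshot("top")
f=lambda P:(np.array(P)+.5)/5.5-.5+[215,120]
C=cast(s,f([(130,60),(48,347),(610,497),(685,203)]),.105)[:,:2]
print("corners",C.round(4).tolist(),"centre",C.mean(0), "lens",[np.linalg.norm(C[i]-C[i-1]).round(4) for i in range(4)])
yd=(C[0]+C[1]-C[2]-C[3]);xd=(C[0]+C[3]-C[1]-C[2])
a=np.degrees(np.arctan2(-yd[0],yd[1]));b=np.degrees(np.arctan2(xd[1],xd[0]));print("yaw",a,b)
stud=cast(s,f([(372,257)]),.135)[0,:2];print("stud",stud)
N=cast(s,f([(377,205),(438,250),(428,325),(356,352),(295,303),(309,232)]),.091)[:,:2]
print("notch centre",N.mean(0))
for c in (stud,N.mean(0)):
    d=N-c;ang=np.degrees(np.arctan2(d[:,1],d[:,0]));print(ang.round(1),np.hypot(*d.T).round(4),(ang%60).round(1))
k=cv2.inRange(s["img"],(0,0,0),(255,255,255))
print(pose())
# bar, second view
s2=snapshot("scene");hsv=cv2.cvtColor(s2["img"],cv2.COLOR_RGB2HSV)
m=np.zeros(hsv.shape[:2],np.uint8);m[220:285,75:105]=255
for n,lo,hi in [("handle",(5,120,90),(22,255,255)),("rod",(0,0,90),(180,80,255))]:
    c=max(cv2.findContours(cv2.inRange(hsv,lo,hi)&m,0,2)[0],key=cv2.contourArea)
    print(n,cv2.minAreaRect(cast(s2,c[:,0],.014)[:,:2].astype(np.float32)*1000))
w=snapshot("wrist");cv2.imwrite("pics/w1.png",w["img"][:,:,::-1])
print(proj(w,[.41,-.35,.014]))
```

```text
corners [[0.7387, 0.0492], [0.6067, 0.0818], [0.5443, -0.1641], [0.6764, -0.1983]] centre [ 0.64152943 -0.05785873] lens [np.float64(0.2552), np.float64(0.136), np.float64(0.2537), np.float64(0.1364)]
yaw -14.182842097236582 -14.18328894024476
stud [ 0.64225264 -0.05894339]
notch centre [ 0.64354295 -0.05855981]
[  -6.1  -65.1 -126.5  171.3  108.5   50.6] [0.035  0.0344 0.0334 0.0331 0.0342 0.0344] [53.9 54.9 53.5 51.3 48.5 50.6]
[  -7.   -67.3 -127.9  172.2  110.7   51.9] [0.0338 0.0342 0.0345 0.0343 0.0342 0.0333] [53.  52.7 52.1 52.2 50.7 51.9]
(array([ 0.15028051, -0.60634384,  0.24485356]), array([[ 9.70663549e-01,  2.40441820e-01, -7.49515131e-05],
       [ 2.40441776e-01, -9.70663062e-01,  9.86367038e-04],
       [ 1.64411221e-04, -9.75452005e-04, -9.99999511e-01]]))
handle ((397.9534912109375, -342.68353271484375), (20.300519943237305, 107.85723876953125), 66.02870178222656)
rod ((471.4331359863281, -375.0903015136719), (9.622835159301758, 67.24003601074219), 66.22818756103516)
[[  53.20530064 -164.33747268]]
```

```bash
cat >> h.py <<'E'
def need(x,y,z,yawdeg):
    p,R=pose();d=R.T@(np.array([x,y,z])-p);yaw=np.arctan2(R[1,0],R[0,0])
    print("tool shift",d.round(4),"n",round(np.linalg.norm(d)/.0625,1),"turn",round(-(np.radians(yawdeg)-yaw+np.pi)%(2*np.pi)-np.pi if 0 else -((np.radians(yawdeg)-yaw+np.pi)%(2*np.pi)-np.pi),4))
E
python3 -c "
from h import *
print(robot.finger_overhang); need(.392,-.3404,.2,-23.6)"
python3 nudge.py '{"increments":[[0.0427,-0.0286,0.006,0],[0.0427,-0.0286,0.006,0],[0.0427,-0.0286,0.006,0],[0.0427,-0.0286,0.006,0],[0.0427,-0.0286,0.006,0],[0.0427,-0.0286,0.006,0],[0.0427,-0.0286,0.006,0],[0,0,0,0.16]]}' 0.06 60
python3 nudge.py '{"increments":[[0,0,0,0.165],[0,0,0,0.165],[0,0,0,0.165],[0,0,0,0],[0,0,0,0]]}'
python3 - <<'E'
from h import *
need(.392,-.3404,.1,-23.6)
w=snapshot("wrist");cv2.imwrite("pics/w1.png",w["img"][:,:,::-1])
print(proj(w,[[.4057,-.3465,.014],[.4768,-.377,.014]]))
hsv=cv2.cvtColor(w["img"],cv2.COLOR_RGB2HSV)
for n,lo,hi in [("handle",(5,120,60),(22,255,255)),("rod",(0,0,90),(180,80,255))]:
    for c in cv2.findContours(cv2.inRange(hsv,lo,hi),0,2)[0]:
        if cv2.contourArea(c)>300: print(n,cv2.contourArea(c),cv2.minAreaRect(c),cv2.minAreaRect(cast(w,c[:,0],.02)[:,:2].astype(np.float32)*1000))
E
```

```text
t: 1.35
position: [0.3939, -0.337, 0.2029]
ee_rot: [-3.137, -0.131, 0.001]
wrist_force: [-0.2, -0.6, -0.3]
opening: 0.06
grasp_force: 0.0
t: 1.98
position: [0.3923, -0.3405, 0.2034]
ee_rot: [3.076, -0.639, 0.0]
wrist_force: [-0.1, 0.0, -0.0]
opening: 0.0602
grasp_force: 0.0
tool shift [-0.0003  0.      0.1034] n 1.7 turn 0.002
[[254.76551317 164.63733283]
 [254.41682442  86.74692358]]
handle 1557.5 ((253.5, 166.0), (18.999996185302734, 89.99998474121094), 0.0) ((404.1759948730469, -344.1021728515625), (19.113374710083008, 94.0780258178711), 65.99252319335938)
rod 544.0 ((341.1275329589844, 262.8140869140625), (60.6378173828125, 23.12885284423828), 76.4295654296875) ((264.2183837890625, -391.8628845214844), (26.08356475830078, 76.799072265625), 82.3612289428711)
rod 491.5 ((170.39292907714844, 256.7062072753906), (16.575708389282227, 50.905086517333984), 22.2490234375) ((348.2810363769531, -217.80679321289062), (18.644685745239258, 63.588932037353516), 42.847145080566406)
rod 607.0 ((254.0, 88.0), (66.0, 10.0), 90.0) ((474.74847412109375, -375.6158752441406), (9.577446937561035, 60.40802001953125), 66.24099731445312)
```

View pics/w1.png

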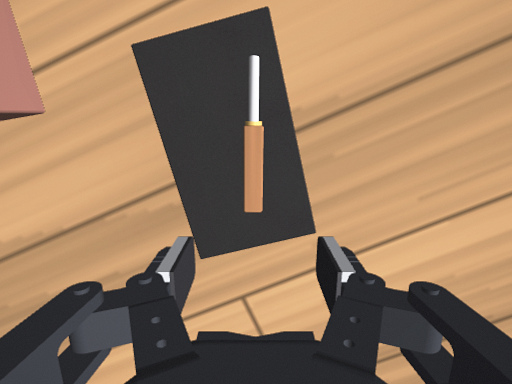

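The wrist view shows the bar upright at column 254, midway between the fingers, with the handle over rows 121–211 and the rod tip at row 55. I'll descend and grip.

```bash
python3 nudge.py '{"increments":[[0,0,0.05,0],[0,0,0.05,0.006],[0,0,0.05,0],[0,0,0.016,0],[0,0,0.01,0],[0,0,0.0045,0],[0,0,0,0],[0,0,0,0]]}'
python3 nudge.py '{"increments":[[0,0,0,0],[0,0,0,0],[0,0,0,0],[0,0,0,0],[0,0,0,0],[0,0,0,0],[0,0,0,0],[0,0,0,0]]}' 0 80
```

```text
t: 3.02
position: [0.3928, -0.341, 0.0239]
ee_rot: [3.072, -0.652, 0.003]
wrist_force: [0.6, 0.4, 0.1]
opening: 0.06
grasp_force: 0.0
t: 4.03
position: [0.3924, -0.3404, 0.0235]
ee_rot: [3.073, -0.652, 0.0]
wrist_force: [0.2, 1.2, 5.5]
opening: 0.0181
grasp_force: 78.9
```

```bash
python3 nudge.py '{"increments":[[0,0,-0.02,0],[0,0,-0.06,0],[0,0,-0.06,0],[0,0,-0.037,0],[0,0,0,0],[0,0,0,0],[0,0,0,0]]}'
python3 - <<'E'
from h import *
need(.392,-.3404,.2,-24)
w=snapshot("wrist");cv2.imwrite("pics/w2.png",w["img"][:,:,::-1])
s=snapshot("scene");cv2.imwrite("pics/s2.png",cv2.resize(s["img"][120:300,40:280],None,fx=3,fy=3)[:,:,::-1])
E
```

```text
t: 4.9
position: [0.3914, -0.3393, 0.1978]
ee_rot: [-3.07, 0.652, 0.006]
wrist_force: [0.9, 0.4, -2.0]
opening: 0.018
grasp_force: 78.8
tool shift [ 0.001   0.0007 -0.0022] n 0.0 turn 0.0006
```

View pics/w2.png

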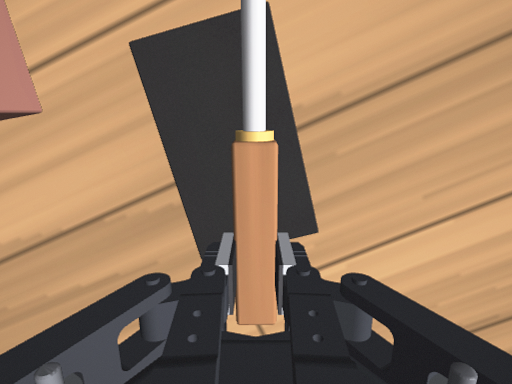

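The bar is held firmly and square, with its axis on column 255 and the ferrule at row 136. I'll move to the nut and stay high.

```bash
python3 nudge.py '{"increments":[[0,0,0,-0.14],[0,0,0,-0.141],[0,0,0,0],[0,0,0,0],[0,0,0,0]]}'; python3 -c "
from h import *
need(.4578,-.0329,.16,-7.9)"
```

```text
t: 5.62
position: [0.3922, -0.3404, 0.1996]
ee_rot: [-3.134, 0.217, 0.0]
wrist_force: [0.5, -0.4, -2.0]
opening: 0.0179
grasp_force: 78.7
tool shift [ 0.0226 -0.3136  0.0397] n 5.1 turn -0.0004
```

```bash
python3 nudge.py '{"increments":[[0.0038,-0.0523,0,0],[0.0038,-0.0523,0,0],[0.0038,-0.0523,0,0],[0.0038,-0.0523,0,0],[0.0038,-0.0523,0,0],[0.0036,-0.052,0,0],[0,0,0.04,0],[0,0,0,0]]}'
python3 nudge.py '{"increments":[[0,0,0,0],[0,0,0,0],[0,0,0,0]]}'
python3 - <<'E'
from h import *
need(.4578,-.0329,.16,-7.9)
o=[]
for n in ("top","scene","wrist"):
    s=snapshot(n);cv2.imwrite(f"pics/{n}3.png",s["img"][:,:,::-1])
    p,R=pose();t=p+R@[.1235,0,.0095];print(n,proj(s,[t,[.6425,-.0585,.107],p+R@[.0585,0,.0095]]).round(1).tolist())
a=cv2.imread("pics/top3.png")[120:225,175:310];b=cv2.imread("pics/scene3.png")[150:255,155:290]
cv2.imwrite("pics/ts3.png",np.vstack([cv2.resize(x,(385,300),interpolation=2) for x in (a,b)]))
cv2.imwrite("pics/ts3.png",np.hstack([np.vstack([cv2.resize(x,(385,299),interpolation=2) for x in (a,b)]),cv2.resize(cv2.imread("pics/wrist3.png"),(410,308))[[*range(308)]+[0]*290]]))
E
```

```text
t: 6.62
position: [0.4557, -0.0317, 0.1582]
ee_rot: [-3.133, 0.214, 0.009]
wrist_force: [-0.2, -0.5, -1.2]
opening: 0.0179
grasp_force: 78.9
t: 7.0
position: [0.4581, -0.0338, 0.1607]
ee_rot: [3.134, -0.217, 0.003]
wrist_force: [0.2, 0.6, -1.2]
opening: 0.0175
grasp_force: 78.9
tool shift [-0.0004 -0.0008  0.0007] n 0.0 turn -0.0007
top [[278.7, 190.7], [281.6, 169.0], [274.4, 218.4]]
scene [[233.3, 174.8], [250.0, 204.0], [217.5, 161.7]]
wrist [[254.0, -37.2], [253.1, -148.1], [254.1, 132.9]]
```

View pics/ts3.png

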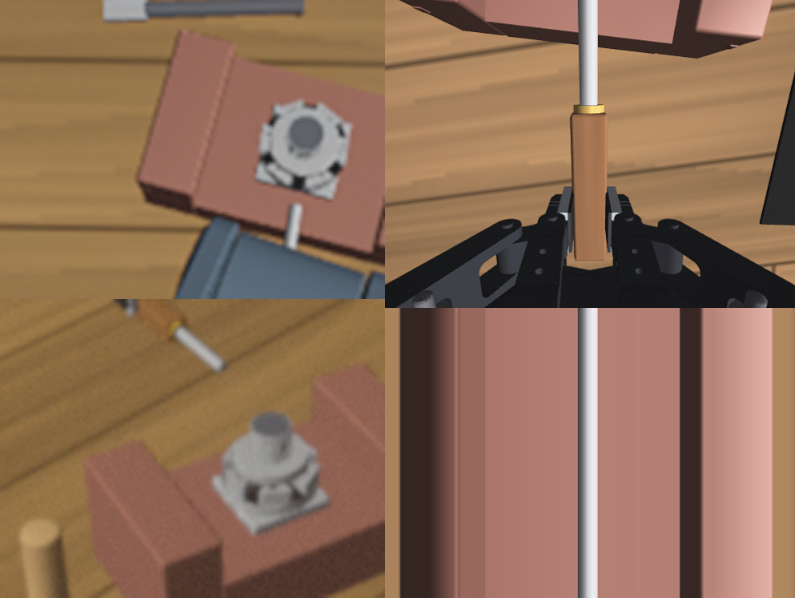

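The bar tip appears at about (279,192) in top and (233,174) in scene, within about 1 px of prediction. The notch facing the robot is at about (279.5,185.7). I'll lower to hole height and compare in the same plane.

```bash
python3 nudge.py '{"increments":[[0,0,0.03,0],[0,0,0.03,0],[0,0,0,0],[0,0,0,0],[0,0,0,0]]}'
cat > cmp.py <<'E'
from h import *
import sys
zc=.090
s=snapshot("top");g=cv2.cvtColor(s["img"],cv2.COLOR_RGB2GRAY)
big=cv2.resize(s["img"][120:225,215:350],None,fx=5.5,fy=5.5,interpolation=2)
p,R=pose();t=p+R@[.1235,0,.0095];f=p+R@[.0585,0,.0095]
print("model tip",t.round(4));need(*p[:3],-7.9)
# rod line: brightness-weighted across-profile along the rod
hsv=cv2.cvtColor(s["img"],cv2.COLOR_RGB2HSV)
W=((hsv[:,:,1]<60)&(g>110)).astype(np.uint8)
m=np.zeros_like(W);uv=proj(s,[t,p+R@[.07,0,.0095]]);cv2.line(m,*[tuple(int(round(v)) for v in q) for q in uv],1,7)
ys,xs=np.nonzero(W&m);P=cast(s,np.c_[xs,ys],zc)[:,:2]
v=cv2.fitLine(P.astype(np.float32),cv2.DIST_L2,0,.01,.01).ravel();v[:2]*=np.sign(v[0])
print("rod line yaw",np.degrees(np.arctan2(v[1],v[0])).round(2),"pt",v[2:].round(4),"far",(P@v[:2]).max()-(t[:2]@v[:2]))
c=np.array([.6425,-.0585]);n=np.array([-v[1],v[0]])
print("rod line offset from axis (left +)",((v[2:]-c)@n).round(4))
# dark notches
D=((g<75)).astype(np.uint8);m=np.zeros_like(D);u=proj(s,[*c,.09])[0];cv2.circle(m,tuple(int(q) for q in u),17,1,-1)
for q in cv2.findContours(D&m,0,2)[0]:
    M=np.zeros_like(D);cv2.drawContours(M,[q],-1,1,-1);yy,xx=np.nonzero(M);w=90.-np.minimum(g[yy,xx],89)
    N=cast(s,[(xx*w).sum()/w.sum(),(yy*w).sum()/w.sum()],zc)[0,:2]-c
    print("notch px",xx.mean().round(1),yy.mean().round(1),len(xx),"ang",np.degrees(np.arctan2(N[1],N[0])).round(1),"r",np.hypot(*N).round(4))
cv2.imwrite("pics/"+sys.argv[1]+".png",big[:,:,::-1])
E
python3 cmp.py n4
```

```text
t: 7.78
position: [0.4584, -0.0332, 0.1009]
ee_rot: [3.134, -0.215, 0.004]
wrist_force: [0.3, 0.9, -1.9]
opening: 0.0177
grasp_force: 78.9
model tip [ 0.5807 -0.0501  0.0916]
tool shift [0. 0. 0.] n 0.0 turn 0.0008
rod line yaw -7.78 pt [ 0.5596 -0.048 ] far -0.0012429627135199794
rod line offset from axis (left +) -0.0008
notch px 273.0 184.0 1 ang 149.6 r 0.0394
notch px 279.2 183.9 19 ang 171.4 r 0.034
notch px 292.2 178.7 12 ang -126.8 r 0.0335
notch px 268.2 175.3 12 ang 111.2 r 0.0341
notch px 294.0 165.5 2 ang -67.3 r 0.0337
notch px 270.2 161.8 4 ang 52.0 r 0.0349
```

View pics/n4.png

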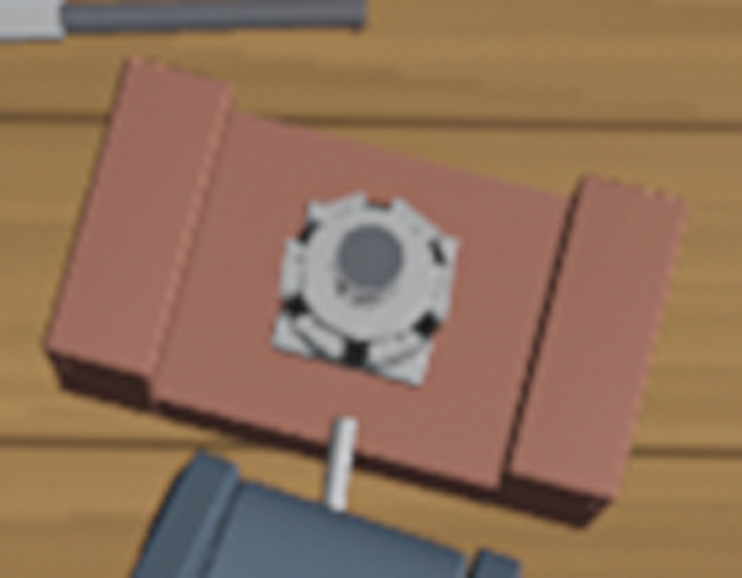

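Rod and notch line up to within about 1 mm: the tip is at crop (344,420) and the notch at (356,352), in line along the bar's direction. I'll trim by 0.5 mm to the left and 1.4 mm down, then insert while watching the force.

```bash
python3 nudge.py '{"increments":[[0.008,-0.0005,0.0014,0],[0.008,0,0,0],[0.008,0,0,0],[0.006,0,0,0],[0,0,0,0],[0,0,0,0]]}'
python3 -c "
from h import *
o=robot.get_obs();print(tool(o['wrist_force']),tool(o['wrist_torque']));p,R=pose();t=p+R@[.1235,0,.0095];print(t,np.hypot(*(t[:2]-[.6425,-.0585])))"
```

```text
t: 8.57
position: [0.4869, -0.0365, 0.0983]
ee_rot: [-3.134, 0.215, 0.001]
wrist_force: [-0.2, -0.2, -2.2]
opening: 0.0177
grasp_force: 78.9
[-0.12653961  0.17306762  2.24695241] [-0.00205141 -0.10342694  0.01989827]
[ 0.60925333 -0.05334578  0.08866689] 0.03364382334911564
```

```bash
python3 nudge.py '{"increments":[[0.006,0,-0.0008,0],[0.005,0,0,0],[0.003,0,0,0],[0,0,0,0],[0,0,0,0]]}'
cat > st.py <<'E'
from h import *
o=robot.get_obs();print("F",tool(o['wrist_force']).round(1),"T",tool(o['wrist_torque']).round(2));p,R=pose();t=p+R@[.1235,0,.0095]
c=np.array([.6425,-.0585]);d=p[:2]-c
print("tip",t.round(4),"r",np.hypot(*(t[:2]-c)).round(4),"tcp r",np.hypot(*d).round(4),"ang",np.degrees(np.arctan2(d[1],d[0])).round(2),"yaw",np.degrees(np.arctan2(R[1,0],R[0,0])).round(2),"q6",o["joint_pos"][5].round(2))
E
python3 st.py
```

```text
t: 9.2
position: [0.501, -0.0384, 0.0992]
ee_rot: [-3.134, 0.215, 0.001]
wrist_force: [-0.5, -0.6, -1.6]
opening: 0.018
grasp_force: 78.9
F [-0.4  0.7  1.6] T [ 0.   -0.   -0.03]
tip [ 0.6233 -0.0553  0.0896] r 0.0195 tcp r 0.143 ang 171.93 yaw -7.86 q6 1.41
```

```bash
python3 nudge.py '{"increments":[[0.0007,-0.0143,0.0002,0.1],[0.0007,-0.0143,0.0002,0.1],[0.0007,-0.0143,0.0002,0.1],[0,0,0,0]]}'; python3 st.py
```

```text
t: 9.7
position: [0.5129, 0.0017, 0.0986]
ee_rot: [3.064, -0.685, -0.001]
wrist_force: [-1.7, -6.5, -1.9]
opening: 0.0178
grasp_force: 79.2
F [1.2 6.6 1.9] T [-1.15  0.22  0.72]
tip [ 0.6247 -0.0509  0.089 ] r 0.0194 tcp r 0.1429 ang 155.09 yaw -25.19 q6 1.8
```

```bash
python3 nudge.py '{"increments":[[0.0007,-0.0143,0.0002,0.1],[0.0007,-0.0143,0.0002,0.1],[0.0007,-0.0143,0.0002,0.1],[0.0007,-0.0143,0.0002,0.1],[0.0002,-0.0072,0.0001,0.05],[0,0,0,0],[0,0,0,0]]}'; python3 st.py
```

```text
t: 10.58
position: [0.5509, 0.0514, 0.0973]
ee_rot: [2.833, -1.35, -0.004]
wrist_force: [-2.4, -6.7, -0.2]
opening: 0.018
grasp_force: 79.3
F [3.7 6.1 0.2] T [-1.11  0.64  0.69]
tip [ 0.6286 -0.0445  0.0877] r 0.0197 tcp r 0.1431 ang 129.82 yaw -50.96 q6 2.35
```

```bash
python3 nudge.py '{"increments":[[0,0.0025,0,-0.015],[0,0,0,0],[0,0,0,0]]}'; python3 st.py; python3 nudge.py '{"increments":[[-0.012,0,0,0],[-0.02,0,0,0],[-0.02,0,0,0],[0,0,-0.05,0],[0,0,0,0],[0,0,0,0],[0,0,0,0],[0,0,0,0]]}';python3 st.py; python3 cmp.py n5
```

```text
t: 10.95
position: [0.549, 0.0502, 0.0973]
ee_rot: [2.844, -1.329, -0.004]
wrist_force: [-1.9, -4.7, -1.8]
opening: 0.0179
grasp_force: 79.2
F [2.4 4.5 1.8] T [-0.86  0.41  0.52]
tip [ 0.6282 -0.0445  0.0876] r 0.02 tcp r 0.1434 ang 130.69 yaw -50.08 q6 2.34
t: 11.95
position: [0.5165, 0.0912, 0.1467]
ee_rot: [2.847, -1.327, -0.003]
wrist_force: [0.3, 0.5, -2.0]
opening: 0.0178
grasp_force: 79.3
F [-0.2 -0.5  2. ] T [-0.03 -0.07 -0.04]
tip [ 0.5959 -0.0034  0.137 ] r 0.0722 tcp r 0.1957 ang 130.08 yaw -49.99 q6 2.4
model tip [ 0.596  -0.0034  0.1371]
tool shift [0. 0. 0.] n 0.0 turn -0.7346
rod line yaw -49.39 pt [0.5854 0.0227] far 0.0033822242430481264
rod line offset from axis (left +) 0.0095
notch px 284.5 183.5 16 ang -165.5 r 0.0336
notch px 271.4 179.8 14 ang 134.7 r 0.0339
notch px 294.5 174.0 6 ang -104.2 r 0.0336
notch px 267.8 166.6 8 ang 74.4 r 0.0347
```

View pics/n5.png

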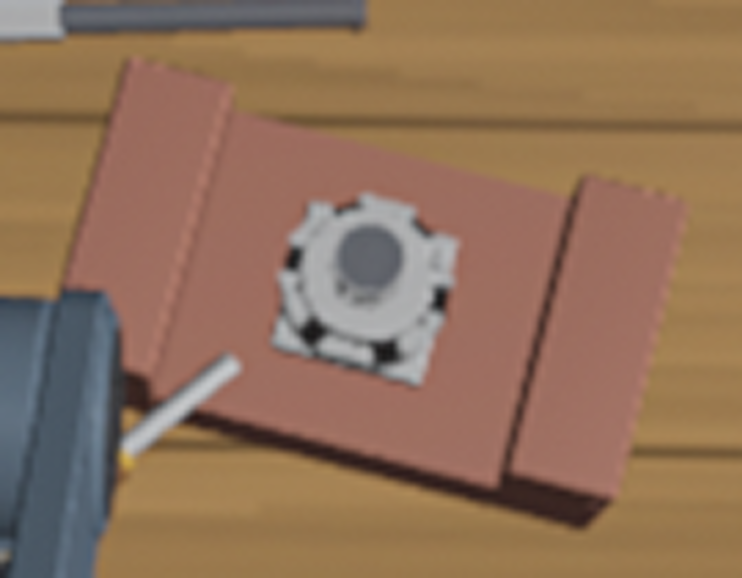

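The notches facing the robot are now at crop (312,330) and (387,352), i.e. hole angles of about 134.7° and 194.6°. The nut has turned about 37° and roughly 54° remain. I'll move the bar to the 194.8° hole.

```bash
python3 nudge.py '{"increments":[[0,0,0,-0.162],[0,0,0,-0.162],[0,0,0,-0.162],[0,0,0,-0.162],[0,0,0,-0.162],[0,0,0,-0.162],[0,0,0,-0.16],[0,0,0,0]]}'
python3 nudge.py '{"increments":[[0,0,0,0],[0,0,0,0]]}'
python3 -c "
from h import *
need(.4588,-.107,.1467,14.8)"
```

```text
t: 13.0
position: [0.517, 0.0911, 0.1473]
ee_rot: [-3.115, -0.404, 0.001]
wrist_force: [-0.3, -0.0, -1.2]
opening: 0.0176
grasp_force: 79.1
t: 13.25
position: [0.5172, 0.0912, 0.1476]
ee_rot: [-3.115, -0.405, 0.0]
wrist_force: [-0.8, -0.2, -1.7]
opening: 0.0179
grasp_force: 79.1
tool shift [-0.1071  0.1767  0.0009] n 3.3 turn 0.0001
```

```bash
python3 nudge.py '{"increments":[[-0.0268,0.0442,0,0],[-0.0268,0.0442,0,0],[-0.0268,0.0442,0,0],[-0.0267,0.0441,0,0],[0,0,0.044,0],[0,0,0,0],[0,0,0,0],[0,0,0,0]]}'
sed -i 's/^zc=.*/zc=float(sys.argv[2])/' cmp.py
python3 st.py; python3 cmp.py n6 .0905; python3 -c "
from h import *
need(.4588,-.107,.0983,14.8)"
```

```text
t: 14.25
position: [0.4601, -0.1067, 0.105]
ee_rot: [3.113, 0.409, 0.003]
wrist_force: [1.1, -0.4, -1.8]
opening: 0.0181
grasp_force: 79.1
F [0.9 0.7 1.8] T [ 0.01 -0.1  -0.02]
tip [ 0.5794 -0.0748  0.0957] r 0.0652 tcp r 0.1887 ang -165.2 yaw 14.96 q6 0.84
model tip [ 0.5793 -0.0748  0.0957]
tool shift [0. 0. 0.] n 0.0 turn 0.3991
rod line yaw 17.29 pt [ 0.5574 -0.0832] far -0.00026385920525973106
rod line offset from axis (left +) 0.0017
notch px 284.5 183.5 16 ang -165.6 r 0.0336
notch px 271.4 179.8 14 ang 134.9 r 0.034
notch px 294.5 174.0 6 ang -104.4 r 0.0336
notch px 267.8 166.6 8 ang 74.6 r 0.0346
tool shift [-0.0013 -0.      0.0067] n 0.1 turn 0.0029
```

View pics/n6.png

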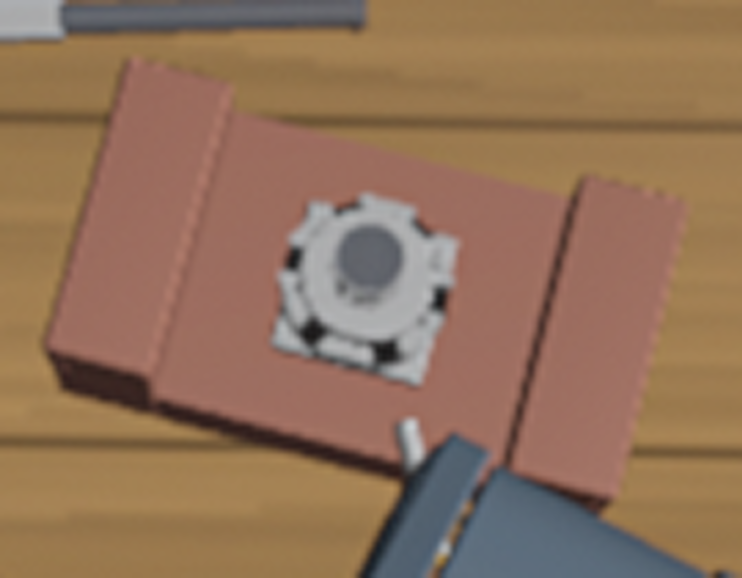

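The rod tip is at crop (406,422), the target notch at (387,352). I'll compare the tip with the model numerically.

```bash
python3 nudge.py '{"increments":[[0,0,0.0063,0.003],[0,0,0,0],[0,0,0,0]]}'; python3 st.py
python3 - <<'E'
from h import *
s=snapshot("top");p,R=pose()
f=lambda q:((q-[215,120]+.5)*5.5-.5).round(1).tolist()
print("model edges at 2mm,12mm behind tip",[[f(proj(s,p+R@[x,y,.0095])[0]) for y in(-.005,.005)] for x in(.1215,.1115)])
g=cv2.resize(s["img"][120:225,215:350],None,fx=5.5,fy=5.5,interpolation=2)
h=cv2.cvtColor(g,cv2.COLOR_RGB2HSV)
for y in (425,430,435,440,445,450,455): 
    k=np.nonzero((h[y,380:440,1]<75)&(h[y,380:440,2]>110))[0]+380; print(y,k.min(),k.max(),k.mean())
a=np.radians(194.6);print("notch model",[f(proj(s,[.6425+.034*np.cos(a),-.0585+.034*np.sin(a),z])[0]) for z in(.082,.0888,.095)])
E
```

```text
t: 14.68
position: [0.4591, -0.1069, 0.0974]
ee_rot: [-3.116, -0.403, 0.0]
wrist_force: [-0.7, 0.2, -1.3]
opening: 0.0176
grasp_force: 79.2
F [-0.7 -0.4  1.3] T [-0.01 -0.03  0.  ]
tip [ 0.5785 -0.0755  0.0879] r 0.0662 tcp r 0.1897 ang -165.21 yaw 14.72 q6 0.85
model edges at 2mm,12mm behind tip [[[394.2, 429.8], [416.1, 424.5]], [[399.7, 451.4], [421.7, 446.1]]]
425 401 417 409.0
430 396 419 407.5
435 395 421 409.82608695652175
440 401 423 412.0
445 397 424 412.7826086956522
450 399 425 413.25
455 400 428 415.84
notch model [[384.7, 356.5], [385.4, 353.4], [386.0, 350.6]]
```

```bash
python3 nudge.py '{"increments":[[0.01,0,-0.0006,0],[0.01,0,0,0],[0.008,0,0,0],[0.005,0,0,0],[0,0,0,0],[0,0,0,0]]}'; python3 st.py
```

```text
t: 15.48
position: [0.4906, -0.0985, 0.0979]
ee_rot: [-3.115, -0.402, 0.001]
wrist_force: [0.5, 0.7, -1.7]
opening: 0.0178
grasp_force: 79.2
F [ 0.6 -0.5  1.7] T [-0.02 -0.07 -0.03]
tip [ 0.61   -0.0671  0.0883] r 0.0336 tcp r 0.1571 ang -165.25 yaw 14.72 q6 0.89
```

```bash
python3 nudge.py '{"increments":[[0.006,0,0,0],[0.005,0,0,0],[0.003,0,0,0],[0,0,0,0],[0,0,0,0]]}'; python3 st.py; python3 nudge.py '{"increments":[[0.0007,-0.0143,0.0002,0.1],[0.0007,-0.0143,0.0002,0.1],[0.0007,-0.0143,0.0002,0.1],[0.0007,-0.0143,0.0002,0.1],[0.0007,-0.0143,0.0002,0.1],[0.0007,-0.0143,0.0002,0.1],[0.0007,-0.0143,0.0002,0.1],[0,0,0,0]]}'; python3 st.py
```

```text
t: 16.1
position: [0.5044, -0.095, 0.098]
ee_rot: [-3.116, -0.402, 0.001]
wrist_force: [-1.1, -0.0, -2.3]
opening: 0.0178
grasp_force: 79.2
F [-1.  -0.2  2.3] T [ 0.04 -0.01 -0.01]
tip [ 0.6238 -0.0636  0.0884] r 0.0194 tcp r 0.1429 ang -165.19 yaw 14.72 q6 0.91
t: 17.1
position: [0.5133, 0.0017, 0.0966]
ee_rot: [3.062, -0.694, -0.0]
wrist_force: [-1.5, -7.3, -1.9]
opening: 0.0179
grasp_force: 79.5
F [1.8 7.2 1.9] T [-1.16  0.26  0.78]
tip [ 0.6248 -0.0516  0.0871] r 0.019 tcp r 0.1425 ang 155.03 yaw -25.55 q6 1.8
```

```bash
python3 nudge.py '{"increments":[[0.0007,-0.0143,0.0002,0.1],[0.0007,-0.0143,0.0002,0.1],[0,-0.0057,0,0.04],[0,0,0,0],[0,0,0,0]]}'; python3 st.py; python3 nudge.py '{"increments":[[0.0001,-0.0043,0,0.03],[0,0,0,0],[0,0,0,0]]}'; python3 st.py;  python3 nudge.py '{"increments":[[0.0001,-0.0043,0,0.03],[0,0,0,0],[0,0,0,0]]}'; python3 st.py
```

```text
t: 17.73
position: [0.531, 0.0302, 0.0961]
ee_rot: [2.957, -1.055, -0.002]
wrist_force: [-1.8, -6.2, -0.7]
opening: 0.0179
grasp_force: 79.5
F [2.6 5.9 0.7] T [-1.16  0.45  0.65]
tip [ 0.6266 -0.048   0.0866] r 0.0191 tcp r 0.1425 ang 141.5 yaw -39.28 q6 2.11
t: 18.1
position: [0.5334, 0.0334, 0.096]
ee_rot: [2.94, -1.1, -0.003]
wrist_force: [-2.5, -7.2, -1.3]
opening: 0.0176
grasp_force: 79.5
F [2.9 7.  1.3] T [-1.08  0.5   0.71]
tip [ 0.6266 -0.0476  0.0864] r 0.0193 tcp r 0.1427 ang 139.87 yaw -41.01 q6 2.14
t: 18.48
position: [0.5361, 0.0366, 0.096]
ee_rot: [2.923, -1.144, -0.004]
wrist_force: [-2.3, -7.0, -0.5]
opening: 0.0179
grasp_force: 79.5
F [3.  6.7 0.5] T [-1.17  0.51  0.69]
tip [ 0.6268 -0.0472  0.0863] r 0.0194 tcp r 0.1428 ang 138.21 yaw -42.73 q6 2.18
```

```bash
for i in 1; do :; done; python3 nudge.py '{"increments":[[0.0001,-0.0043,0,0.03],[0,0,0,0],[0,0,0,0]]}'; python3 st.py; python3 nudge.py '{"increments":[[0.0001,-0.0043,0,0.03],[0,0,0,0],[0,0,0,0]]}'; python3 st.py
```

```text
t: 18.85
position: [0.5388, 0.0398, 0.0959]
ee_rot: [2.906, -1.187, -0.005]
wrist_force: [-2.1, -6.1, -1.0]
opening: 0.0175
grasp_force: 79.5
F [2.8 5.8 1. ] T [-1.12  0.48  0.75]
tip [ 0.6269 -0.0467  0.0862] r 0.0195 tcp r 0.1429 ang 136.54 yaw -44.45 q6 2.22
t: 19.23
position: [0.5417, 0.0428, 0.0958]
ee_rot: [2.887, -1.231, -0.005]
wrist_force: [-4.0, -6.1, -1.7]
opening: 0.0183
grasp_force: 79.5
F [1.7 7.1 1.7] T [-1.12  0.46  0.72]
tip [ 0.6271 -0.0463  0.0861] r 0.0196 tcp r 0.143 ang 134.87 yaw -46.17 q6 2.25
```

```bash
python3 nudge.py '{"increments":[[0.0001,-0.0043,0,0.03],[0,0,0,0],[0,0,0,0]]}'; python3 st.py; python3 nudge.py '{"increments":[[0,-0.0029,0,0.02],[0,0,0,0],[0,0,0,0]]}'; python3 st.py
```

```text
t: 19.6
position: [0.5442, 0.0456, 0.0957]
ee_rot: [2.868, -1.274, -0.007]
wrist_force: [-4.8, -7.2, 0.3]
opening: 0.0179
grasp_force: 79.6
F [ 2.2  8.4 -0.2] T [-1.31  0.52  0.83]
tip [ 0.627  -0.0461  0.0859] r 0.0199 tcp r 0.1431 ang 133.36 yaw -47.91 q6 2.29
t: 19.98
position: [0.546, 0.0473, 0.0956]
ee_rot: [2.854, -1.303, -0.008]
wrist_force: [-4.3, -8.1, -0.1]
opening: 0.0178
grasp_force: 79.7
F [3.3 8.6 0.2] T [-1.4   0.67  0.89]
tip [ 0.6268 -0.0461  0.0857] r 0.02 tcp r 0.1432 ang 132.38 yaw -49.07 q6 2.31
```

```bash
python3 nudge.py '{"increments":[[0.0001,-0.0043,-0.0008,0.03],[0,0,0,0],[0,0,0,0]]}'; python3 st.py; python3 nudge.py '{"increments":[[0.0001,-0.0043,0,0.03],[0,0,0,0],[0,0,0,0]]}'; python3 st.py
```

```text
t: 20.35
position: [0.5485, 0.0499, 0.0961]
ee_rot: [2.833, -1.346, -0.011]
wrist_force: [-4.8, -8.8, -1.2]
opening: 0.0181
grasp_force: 79.7
F [3.8 9.3 1.3] T [-1.62  0.64  1.08]
tip [ 0.6265 -0.0459  0.0861] r 0.0204 tcp r 0.1434 ang 130.93 yaw -50.82 q6 2.35
t: 20.72
position: [0.5513, 0.0522, 0.096]
ee_rot: [2.811, -1.388, -0.012]
wrist_force: [-6.0, -10.2, -1.3]
opening: 0.0178
grasp_force: 79.8
F [ 4.5 11.   1.4] T [-1.84  0.77  1.2 ]
tip [ 0.6263 -0.0459  0.0859] r 0.0206 tcp r 0.1434 ang 129.49 yaw -52.56 q6 2.39
```

```bash
python3 cmp.py n7 .0885 | grep notch
python3 - <<'E'
from h import *
w=snapshot("wrist");cv2.imwrite("pics/w7.png",w["img"][:,:,::-1])
a=cv2.resize(cv2.imread("pics/n7.png"),(400,311));b=cv2.resize(w["img"][:,:,::-1],(400,300))
cv2.imwrite("pics/c7.png",np.hstack([a[:300],b]))
E
```

```text
notch px 272.5 184.0 2 ang 147.8 r 0.0398
notch px 285.8 183.3 14 ang -159.9 r 0.0337
notch px 294.5 173.0 6 ang -99.4 r 0.0332
notch px 267.5 168.0 6 ang 79.7 r 0.0345
```

View pics/c7.png

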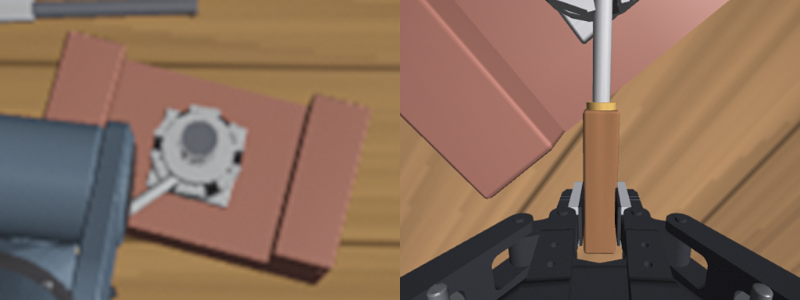

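The picture shows the notches at about 20.1° (mod 60), against 20.8° expected when tight. The rod is slightly twisted in the grip (tilted right of column 600), so the nut is on its stop. One more firm push will confirm it.

```bash
python3 nudge.py '{"increments":[[0,-0.004,0,0],[0,-0.004,0,0],[0,0,0,0],[0,0,0,0]]}'; python3 st.py; python3 cmp.py n8 .0885 | grep notch
```

```text
t: 21.32
position: [0.5555, 0.0563, 0.0954]
ee_rot: [2.807, -1.389, -0.019]
wrist_force: [-9.0, -13.8, -0.6]
opening: 0.0182
grasp_force: 87.6
F [ 5.5 15.5  0.8] T [-2.56  0.93  1.64]
tip [ 0.6303 -0.0419  0.0851] r 0.0206 tcp r 0.1441 ang 127.16 yaw -52.65 q6 2.4
notch px 272.5 184.0 2 ang 147.4 r 0.04
notch px 285.8 183.3 14 ang -160.2 r 0.0336
notch px 294.5 173.0 6 ang -99.4 r 0.0332
notch px 267.5 168.0 6 ang 79.7 r 0.0345
```

```bash
python3 nudge.py '{"increments":[[0,0.004,0,0],[0,0.004,0,-0.02],[0,0.003,0,-0.02],[0,0,0,0],[0,0,0,0]]}'; python3 st.py
```

```text
t: 22.0
position: [0.5494, 0.0513, 0.096]
ee_rot: [2.841, -1.331, -0.012]
wrist_force: [-4.8, -6.5, -1.8]
opening: 0.0181
grasp_force: 80.8
F [1.9 7.9 1.8] T [-1.33  0.31  0.85]
tip [ 0.6284 -0.0436  0.0859] r 0.0205 tcp r 0.1439 ang 130.3 yaw -50.22 q6 2.34
```

```bash
python3 nudge.py '{"increments":[[0,0.004,0,-0.01],[0,0,0,0],[0,0,0,0]]}'; python3 st.py;python3 nudge.py '{"increments":[[0,0.003,0,0],[0,0,0,0],[0,0,0,0]]}'; python3 st.py
```

```text
t: 22.38
position: [0.548, 0.0499, 0.0964]
ee_rot: [2.851, -1.316, -0.007]
wrist_force: [-4.0, -4.3, -2.4]
opening: 0.0179
grasp_force: 80.0
F [0.7 5.8 2.4] T [-0.99 -0.15  0.64]
tip [ 0.6281 -0.0441  0.0865] r 0.0204 tcp r 0.1438 ang 131.08 yaw -49.55 q6 2.32
t: 22.75
position: [0.5475, 0.0485, 0.097]
ee_rot: [2.853, -1.314, -0.001]
wrist_force: [-3.5, -1.6, -3.0]
opening: 0.0181
grasp_force: 79.4
F [-1.   3.7  3. ] T [-0.49 -0.32  0.32]
tip [ 0.6278 -0.0454  0.0874] r 0.0197 tcp r 0.1431 ang 131.6 yaw -49.46 q6 2.32
```

```bash
python3 nudge.py '{"increments":[[0,0.003,0,0],[0,0,0,0],[-0.008,0,0,0],[-0.012,0,0,0],[0,0,0,0]]}'; python3 st.py;python3 nudge.py '{"increments":[[-0.02,0,0,0],[-0.015,0,0,0],[0,0,-0.05,0],[0,0,-0.05,0],[0,0,0,0],[0,0,0,0],[0,0,0,0]]}';python3 cmp.py n9 .0885 | grep notch; python3 -c "
from h import *
need(.392,-.3404,.2,-24)
w=snapshot('wrist');hsv=cv2.cvtColor(w['img'],cv2.COLOR_RGB2HSV)
k=cv2.inRange(hsv,(0,0,120),(180,60,255));k[120:]=0
for y in (10,40,70,100,):
  x=np.nonzero(k[y,200:310])[0]+200;print(y,x.min(),x.max())
h=cv2.inRange(hsv,(5,100,60),(22,255,255))
for y in (160,200):
  x=np.nonzero(h[y,220:290])[0]+220;print(y,x.min(),x.max())
cv2.imwrite('pics/w9.png',w['img'][:,:,::-1])
"
```

```text
t: 23.38
position: [0.5312, 0.0625, 0.0971]
ee_rot: [2.854, -1.312, -0.002]
wrist_force: [0.4, 0.2, -2.0]
opening: 0.0176
grasp_force: 79.2
F [ 0.1 -0.5  2. ] T [-0.04 -0.04  0.01]
tip [ 0.6116 -0.0313  0.0874] r 0.0412 tcp r 0.1644 ang 132.61 yaw -49.38 q6 2.34
t: 24.25
position: [0.5082, 0.0883, 0.1955]
ee_rot: [2.852, -1.313, -0.006]
wrist_force: [0.6, 0.7, -1.4]
opening: 0.0182
grasp_force: 79.4
notch px 285.8 183.3 14 ang -159.8 r 0.0337
notch px 272.2 181.2 16 ang 140.8 r 0.0347
notch px 294.8 172.6 8 ang -98.5 r 0.0334
notch px 267.5 168.0 6 ang 79.6 r 0.0345
tool shift [ 0.25    0.3671 -0.0042] n 7.1 turn -0.4442
10 254 273
40 253 271
70 252 271
100 252 270
160 220 289
200 220 289
```

```bash
python3 nudge.py '{"increments":[[0,0,0,-0.148],[0,0,0,-0.148],[0,0,0,-0.148],[0,0,0,0],[0,0,0,0]]}'; python3 -c "
from h import *
need(.392,-.3404,.2,-24)"
```

```text
t: 24.98
position: [0.5095, 0.088, 0.1965]
ee_rot: [3.072, -0.657, -0.002]
wrist_force: [-0.2, -0.4, -2.3]
opening: 0.0179
grasp_force: 79.4
tool shift [ 0.068   0.439  -0.0034] n 7.1 turn -0.0026
```

```bash
python3 nudge.py '{"increments":[[0.0085,0.0549,0,0],[0.0085,0.0549,0,0],[0.0085,0.0549,0,0],[0.0085,0.0549,0,0],[0.0085,0.0549,0,0],[0.0085,0.0549,0,0],[0.0085,0.0549,0,0],[0.0085,0.0549,0,0]]}'; python3 nudge.py '{"increments":[[0,0,0,0],[0,0,0,0],[0,0,0.05,0],[0,0,0.05,0],[0,0,0.04,0],[0,0,0,0],[0,0,0,0]]}';  python3 -c "
from h import *
need(.392,-.3404,.0245,-24)"
```

```text
t: 25.98
position: [0.3924, -0.3426, 0.1969]
ee_rot: [-3.072, 0.657, -0.0]
wrist_force: [1.1, -0.5, -1.4]
opening: 0.0178
grasp_force: 79.4
t: 26.85
position: [0.394, -0.3405, 0.0581]
ee_rot: [3.072, -0.652, 0.002]
wrist_force: [-0.1, -0.8, -2.9]
opening: 0.0182
grasp_force: 79.4
tool shift [-0.0019  0.0007  0.0336] n 0.5 turn 0.0009
```

```bash
python3 nudge.py '{"increments":[[0,0,0.015,0],[0,0,0.01,0],[0,0,0.005,0],[0,0,0.002,0],[0,0,0,0],[0,0,0,0]]}'; python3 nudge.py '{"increments":[[0,0,0.001,0],[0,0,0,0],[0,0,0,0]]}'; python3 st.py
```

```text
t: 27.6
position: [0.3932, -0.341, 0.0252]
ee_rot: [3.073, -0.654, 0.001]
wrist_force: [0.3, 0.4, -2.2]
opening: 0.018
grasp_force: 79.4
t: 27.98
position: [0.3931, -0.3408, 0.0241]
ee_rot: [3.073, -0.654, 0.0]
wrist_force: [0.4, 0.1, -1.7]
opening: 0.0178
grasp_force: 79.4
F [ 0.3 -0.2  1.7] T [ 0.01 -0.03 -0.05]
tip [ 0.5059 -0.3911  0.0146] r 0.3595 tcp r 0.3767 ang -131.45 yaw -24.02 q6 1.06
```

```bash
python3 nudge.py '{"increments":[[0,0,0.0008,0],[0,0,0,0],[0,0,0,0]]}'; python3 nudge.py '{"increments":[[0,0,0,0],[0,0,0,0],[0,0,0,0],[0,0,0,0]]}' .06; python3 nudge.py '{"increments":[[0,0,-0.01,0],[0,0,-0.03,0],[0,0,-0.06,0],[0,0,-0.06,0],[0,0,0,0],[0,0,0,0],[0,0,0,0]]}'
python3 - <<'E'
from h import *
s=snapshot("top")
w=snapshot("wrist");b=cv2.resize(w["img"],(400,300));a=cv2.resize(s["img"],(400,300))
cv2.imwrite("pics/end.png",np.hstack([a,b])[:,:,::-1])
E
python3 cmp.py n10 .0885|grep notch
```

```text
t: 28.35
position: [0.3932, -0.3409, 0.0236]
ee_rot: [3.073, -0.654, 0.001]
wrist_force: [0.5, 1.6, 3.6]
opening: 0.0174
grasp_force: 80.2
t: 28.85
position: [0.3931, -0.3408, 0.0231]
ee_rot: [-3.073, 0.654, 0.0]
wrist_force: [0.3, 0.2, 0.2]
opening: 0.06
grasp_force: 0.0
t: 29.72
position: [0.3923, -0.3398, 0.1819]
ee_rot: [-3.071, 0.653, 0.004]
wrist_force: [-0.6, 0.9, -0.4]
opening: 0.06
grasp_force: 0.0Traceback (most recent call last):
  File "cmp.py", line 13, in <module>
    v=cv2.fitLine(P.astype(np.float32),cv2.DIST_L2,0,.01,.01).ravel();v[:2]*=np.sign(v[0])
      ~~~~~~~~~~~^^^^^^^^^^^^^^^^^^^^^^^^^^^^^^^^^^^^^^^^^^^^
cv2.error: OpenCV(4.12.0) /io/opencv/modules/imgproc/src/linefit.cpp:50: error: (-215:Assertion failed) count > 0 in function 'fitLine2D_wods'
```

View pics/end.png

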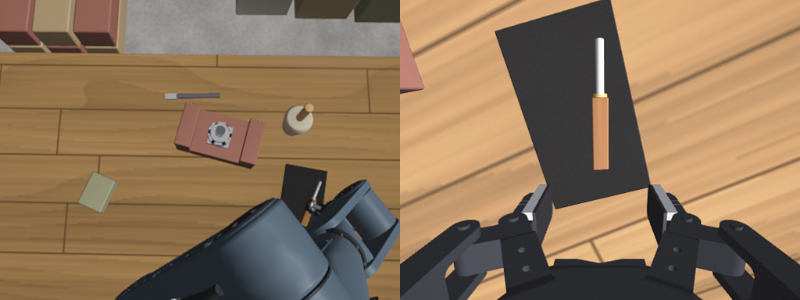

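The bar lies wholly on the mat (right panel, rows 38–170), the robot is clear of it, and the mallet, chisel and offcut have not moved. The nut last measured tight, so I'm handing in.

```bash
python3 -c "
from rig import robot, job, snapshot
print(job.sign_off())"
```

```text
the job is handed in; nothing more can be done
None
```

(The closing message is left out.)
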